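# Slide the battery box into its dock

## Task

Push the tall battery box across the bench into its U-shaped dock until it sits fully home between the guides, square against the rear stop, and then move clear. Push only on the black base, low down, so that it slides flat and never tips; do not touch the grey case or its handle, do not lift the box, and leave everything else on the bench alone.

Things in the scene. Friction and masses are not known exactly. Their poses are not given: they have to be found in the camera images.
- battery_box: Battery box, loose, upright, heavy (about 1.7 kg, slides at 6 to 17 N). Origin: centre of its underside; x depth, y width, z up. Its lower part is a ribbed black base tub 80 (x) x 130 (y) mm with upright sides, 0 to 60 mm above the bench: the only part to touch. Pushed along x above about 50 mm it may tip; pushed at 10 to 40 mm it slides.
- battery_case: Grey upper case fixed on the black tub. Origin: centre of its underside, 60 mm above the box's, same axes. 72 x 122 x 86 mm, then a lid 76 x 126 x 20 mm; on it two terminals and a black bar handle along y, top 194 mm above the bench. Not to be touched: the body of a hand that points straight down beside the box may hit it; leaning back with the fingertips leading clears it.
- dock: Low U fixed to the bench, dark steel stop, slippery grey nylon guides, open at -x. Origin: on the bench, where the centre of the box's underside lies when fully home; x from mouth to stop, z up. Stop 40 mm high, faces of its two buffers at x = +40 mm. Side guides 30 mm high, inner faces at y = +-73 mm from x = -10 to +48 mm (8 mm play each side), flared to y = +-84 mm at x = -48 mm.
- board_rack: Black rack of ridged bars lying on the bench left of the work, fixed. Origin: centre of its underside; 360 (x) x 290 (y) mm, 31 mm high. Two circuit boards, fixed, stand in it near its far end, up to 165 mm above the bench.
- flux_bottle: Bystander, loose: light blue squeeze bottle with a white pointed cap, 37 mm across, 100 mm tall, standing beside the dock. Origin: centre of its underside.
- wire_spool: Bystander, loose: small spool of solder wire, 77 x 52 x 36 mm, standing on its flange left of the board rack. Origin: centre of its underside.
- green_tape: Bystander, loose: small roll of green tape lying flat, 54 mm across, 18 mm tall, beside the dock. Origin: centre of its underside.
- black_relay: Bystander, loose: small black block with a yellow band, 26 x 46 x 16 mm, beside the dock. Origin: centre of its underside.
- clippings_tray: Bystander, loose: small open cream tray of cut wire ends, 75 x 116 x 24 mm, left of the board rack. Origin: centre of its underside.
- finned_sink: Bystander, loose: small finned heat sink, 30 x 34 x 15 mm, at the back of the bench. Origin: centre of its underside.

How it is judged (in metres and radians):
At the end, for the whole second after the job is handed in: The box stands upright and still on the bench between the guides, its base within 8 mm of the rear stop's home position, within 12 mm sideways and within 0.07 rad (4 degrees) of square with the dock (x of battery_box in the frame of dock between -0.008 and 0.008 m and y of battery_box in the frame of dock between -0.012 and 0.012 m and angle between the x axis of battery_box and the x axis of dock, either way round below 0.07 rad and angle between battery_box's own z axis and vertical below 0.04 rad and height (world z) of battery_box below 0.006 m and linear speed of battery_box below 0.01 m/s); the robot touches nothing.
It fails at once if the box tips by more than 0.12 rad (angle between battery_box's own z axis and vertical above 0.12 rad).
It fails at once if the box is lifted off the bench (10 mm) (height (world z) of battery_box above 0.01 m).
It fails at once if the grey case or its handle is touched with more than 2 N (contact force between any of the fingers, the arm and battery_case above 2 N).
It fails at once if a bystander is moved more than 15 mm or toppled (distance of any of flux_bottle, wire_spool, green_tape, black_relay, clippings_tray, finned_sink from where it was at the start of the episode above 0.015 m or angle between any of flux_bottle, wire_spool, green_tape, black_relay, clippings_tray, finned_sink's own z axis and vertical above 0.4 rad).
It also fails if it takes over 56 s, if anything falls off the work surface, if the arm or the gripper's body presses on something with over 40 N, if the wrist force passes 120 N, or if a joint passes its speed limit or range.

## Robot

A 6-joint arm with a two-finger parallel gripper is mounted at the origin on a cart in front of the work surface, level with it; the furniture and walls round the work are solid. World frame = base frame: x ahead of the robot, y to its left, z up, the work surface at z = 0. Lengths are in m, angles in degrees, forces in N, time in s.
With the tool pointing down it reaches from about 0.25 to 0.725 m from the base axis. Payload 9.7 kg.
Tool frame: the origin (TCP) lies between the finger pads; the fingertips stand 22 mm ahead of it and the grasp point (between the pads) lies 3 mm ahead of it; z points along the fingers, y is the line along which they close (so a half turn about z gives the same grasp; the last joint's range is limited). The gripper opens to 85 mm and grips with 20 to 120 N. Pads are 22 mm wide; open, the fingers measure 114 mm over their backs; the gripper's body (76 mm by 85 mm) begins 54 mm behind the grasp point. The pads swing forward as they close: fully open they stand 13 mm farther back than shut.
Start: joints at [-67.265, 4.979, 10.078, 95.1, 0, 90], TCP at [0.213, -0.507, 0.224] pointing down, gripper open.
Joint ranges: [-179.16, 179.16], [-48.56, 103.87], [-65.8, 70.77], [-126.05, 130.52], [-82.76, 87.17], [-180, 180]. Speed limits (degrees/s): [127.2, 127.2, 147.25, 180, 180, 180].

## Interface

Orientations are given as [roll, pitch, yaw] about the fixed x, y, z axes, in that order (R = Rz(yaw) Ry(pitch) Rx(roll)).
In Python, from workcell import bot, viewer, finder gives the robot as it stands.
- The arm moves only by the tool move_arm, never from a script. Its arguments are lists of equal length, an entry for each row: "offset": the shift along the tool's x, y, z in cm, a list of three; "twist": the turn, a rotation vector about the tool's x, y, z in rad, a list of three; "grip": the opening, from 0 (shut) to 1 (fully open). In form: {"offset": [[x, y, z], ...], "twist": [[ax, ay, az], ...], "grip": [grip, ...]}. A call has 1 to 5 rows; each row shifts and turns the commanded pose from where the row before left it, along the tool's axes as they then stand; what a row does not reach is not made up. A row lasts 1/10 s, in which the tool goes at most 50 mm and 8.59 degrees, less where a joint would pass 70% of its speed; a pose out of reach is approached as far as the arm can. A call is refused whole if a number of a shift passes 5 or a number of a turn 0.15, either way. A call with a gripper value outside its range is refused whole. The fingers move at their own pace and stop on an object; "force" is the grip in N (left out, the last holds). Time passes only in rows, so rows that do not move let the fingers close. It gives the time, the measured TCP pose, the force, the opening and the grip force at its end, in the units of the state.
- bot.get_obs(): the state, without advancing time (a new reading comes with each control period).
- viewer.camera(name): name is "side" or "top"; returns a dict with "color" (400x640x3 uint8, red, green, blue), "depth" (400x640 float32, m along the optical axis (not along the pixel's ray), 0 where there is no reading), "vfov" (degrees; the focal length in pixels is half the picture's height over the tangent of half this angle, whatever the lens; pixels are square), "cx", "cy" (the principal point, pixels), "position" and "attitude" of the camera in the world. Camera axes: x right, y down, z forward; pixel columns grow to the right and rows downward; lengths in m; the calibration is good to about 2 mm. A picture is of the moment at which its call begins.
- bot.job_done(): hands the job in; it is judged then, once.
Trained networks look in a picture, given as the dict that the camera call returned (one of the last four; its "shot" number tells which), for a name from the list of things; names that differ only in an ending like _2 or _b are one class to them, and where a whole thing is asked for, a point or a joint stands for the part that bears it (a point fixed in the world has none). Each returns a list of dicts, best first, with "p" (0 to 1); they miss things now and then, are a little off and sometimes report something else, mostly with a low value. They report only what shows in the picture. A call takes as long as a camera call.
- finder.boxes_of(picture, thing): "position" ([column, row] in pixels, amid what is visible of it).
- finder.pinpoint(picture, thing): "position" ([column, row] in pixels: a listed point, or the origin of a listed thing).
The state is a dict: "time": time; "q": joint angles; "qd": joint speeds; "joint_efforts": joint torques, N m; "ee_pos": TCP position; "tcp_rot": TCP orientation; "wrist_force": force on the tool from outside, world axes, zero at the start; "torque": the same for the moment, N m; "opening": finger opening in m; "grasp_force": force on a finger pad.
Only numpy, scipy, OpenCV 4.12 (cv2) and the standard library are available. Lean on these libraries where they do the work, as an engineer would, in place of code of your own. Each camera call takes 0.05 s, during which the arm holds its last target. There are 200 camera calls.

## Working session

There is one attempt and no reset: what is moved stays moved. The work goes in short steps, Python scripts to look and compute and a tool call to move; the robot and the scene stay as the last step left them, time stands still between calls to the robot, and variables do not carry over. Pictures are saved under pics/ and viewed, at most 10 in all, crops included, and the job is handed in when it is done.

Besides the shell and the picture viewer there is one more tool, called after ">>>" as name(argument=value, ...) on one line, values as JSON. move_arm: Moves the arm, as the interface text tells. Its arguments: {"type":"object","properties":{"offset":{"type":"array","items":{"type":"array","items":{"type":"number"}}},"twist":{"type":"array","items":{"type":"array","items":{"type":"number"}}},"grip":{"type":"array","items":{"type":"number"}},"force":{"type":"number"}},"required":["offset","twist","grip"]}

```bash
mkdir -p pics; cat > h.py <<'E'
import numpy as np, cv2
from workcell import bot, viewer, finder
from scipy.spatial.transform import Rotation as R
def att(c):
    a=np.array(c["attitude"],float)
    return a
def cloud(c,Rm):
    d=c["depth"]; f=200/np.tan(np.radians(c["vfov"])/2)
    v,u=np.mgrid[0:400,0:640]
    P=np.stack([(u-c["cx"])/f*d,(v-c["cy"])/f*d,d],-1)
    return P@Rm.T+np.array(c["position"])
E
python3 - <<'E'
from h import *
for n in ("top","side"):
    c=viewer.camera(n); cv2.imwrite(f"pics/{n}0.png",c["color"][:,:,::-1])
    print(n,c["vfov"],c["cx"],c["cy"],c["position"],c["attitude"],c["shot"])
    np.savez(n+"0.npz",**{k:v for k,v in c.items()})
    for t in "battery_box battery_case dock flux_bottle green_tape black_relay finned_sink board_rack".split():
        print(t,[(np.round(r["position"]),round(r["p"],2)) for r in finder.pinpoint(c,t)[:2]],[(np.round(r["position"]),round(r["p"],2)) for r in finder.boxes_of(c,t)[:1]])
print(bot.get_obs())
E
```

```text
top 51.84975193220677 318.5179391254697 204.69961842007933 [ 0.47773404 -0.02786911  1.57727572] [-1.76310107e+02 -1.56242766e-01 -8.99820067e+01] 1
battery_box [(array([389., 225.]), 0.95)] [(array([394., 222.]), 0.83)]
battery_case [(array([394., 223.]), 0.68)] [(array([397., 224.]), 0.81)]
dock [(array([394., 187.]), 0.87), (array([231., 220.]), 0.72)] [(array([397., 173.]), 0.92)]
flux_bottle [(array([366., 167.]), 0.66)] []
green_tape [(array([363., 194.]), 0.41)] []
black_relay [(array([431., 197.]), 0.46)] [(array([435., 198.]), 0.39)]
finned_sink [(array([360., 193.]), 0.75), (array([317., 155.]), 0.56)] [(array([317., 154.]), 0.41)]
board_rack [] []
side 43.842449037439295 313.2286319832795 201.13447168371454 [ 0.74318848 -1.06042452  1.113615  ] [-134.4560964    -0.19786329    8.1907774 ] 2
battery_box [(array([264., 297.]), 0.64)] [(array([261., 280.]), 0.68)]
battery_case [(array([260., 286.]), 0.74)] [(array([260., 271.]), 0.87)]
dock [(array([311., 312.]), 0.87)] [(array([328., 322.]), 0.94)]
flux_bottle [(array([342., 272.]), 0.83)] [(array([347., 266.]), 0.59)]
green_
[... 227 characters left out ...]
), 0.66)]
board_rack [] []
{'time': 1.7, 'q': array([-6.72654667e+01,  4.97804010e+00,  1.00771865e+01,  9.50994519e+01,
        6.58809938e-04,  9.00005116e+01]), 'qd': array([ 0.15621883, -0.04103923,  0.01256371,  0.0080483 , -0.01670448,
        0.04054783]), 'joint_efforts': array([-2.68679260e-04, -5.20094883e+01,  4.64854932e+01,  1.74394248e-03,
        9.30717135e-06, -2.39994938e-05]), 'ee_pos': array([ 0.2125532 , -0.50725708,  0.22398319]), 'tcp_rot': array([-1.79999694e+02, -6.58807210e-04,  2.27340217e+01]), 'wrist_force': array([-0.28236161,  0.58748419,  0.95390942]), 'torque': array([-0.00850198,  0.01973023,  0.0339617 ]), 'grasp_force': 0.0, 'opening': 0.08523377132014896}
```

View pictures.

```bash
python3 - <<'E'
from h import *
for n in ("top","side"):
    c=np.load(n+"0.npz"); im=c["color"][:,:,::-1]
    cr=im[100:300,280:500] if n=="top" else im[200:400,180:430]
    cv2.imwrite(f"pics/{n}0c.png",cv2.resize(cr,None,fx=3,fy=3,interpolation=cv2.INTER_CUBIC))
    P=cloud(c,R.from_euler("xyz",c["attitude"],degrees=True).as_matrix()); ok=c["depth"]>0
    m=ok&(P[...,0]>.25)&(P[...,0]<.85)&(abs(P[...,1])<.5)
    z=P[...,2]
    print(n,"bench",np.median(z[m&(abs(z)<.02)]))
    for lo,hi in ((.15,.172),(.175,.21)):
        s=m&(z>lo)&(z<hi)&(P[...,1]<0.05); q=P[s]
        if len(q)>20: print(lo,len(q),np.median(q,0),cv2.minAreaRect(q[:,:2].astype(np.float32)))
    for (u,v,t) in (((389,225,'box'),(394,187,'dock')) if n=="top" else ((264,297,'box'),(311,312,'dock'),(342,272,'flux'),(309,269,'tape'),(294,354,'relay'),(372,231,'sink'))):
        f=200/np.tan(np.radians(c["vfov"])/2); d=R.from_euler("xyz",c["attitude"],degrees=True).as_matrix()@np.array([(u-c["cx"])/f,(v-c["cy"])/f,1]); p=c["position"]
        print(t,np.round(p-d*p[2]/d[2],4))
E
```

```text
top bench 0.0018111006155790976
0.15 713 [ 0.51278619 -0.31425058  0.16622013] ((0.7045602798461914, -0.20006868243217468), (0.46092653274536133, 0.40776628255844116), 73.93598175048828)
0.175 177 [ 0.50210258 -0.33350441  0.19182343] ((0.6536362171173096, -0.38762545585632324), (0.10019631683826447, 0.3890772759914398), 62.1214599609375)
box [ 0.5016 -0.3022  0.    ]
dock [ 0.648 -0.323  0.   ]
side bench 0.001477150139567729
0.15 1225 [ 0.51428515 -0.3340689   0.16610451] ((0.7064305543899536, -0.20229169726371765), (0.4686259329319, 0.40912723541259766), 73.59058380126953)
0.175 355 [ 0.50297767 -0.35441321  0.19131392] ((0.6662247776985168, -0.37274885177612305), (0.10145966708660126, 0.39156028628349304), 70.89595794677734)
box [ 0.5073 -0.3178  0.    ]
dock [ 0.6383 -0.3458  0.    ]
flux [ 0.7051 -0.2046  0.    ]
tape [ 0.6123 -0.2076  0.    ]
relay [ 0.6147 -0.4695  0.    ]
sink [ 0.779  -0.0379  0.    ]
```

View pics/top0c.png

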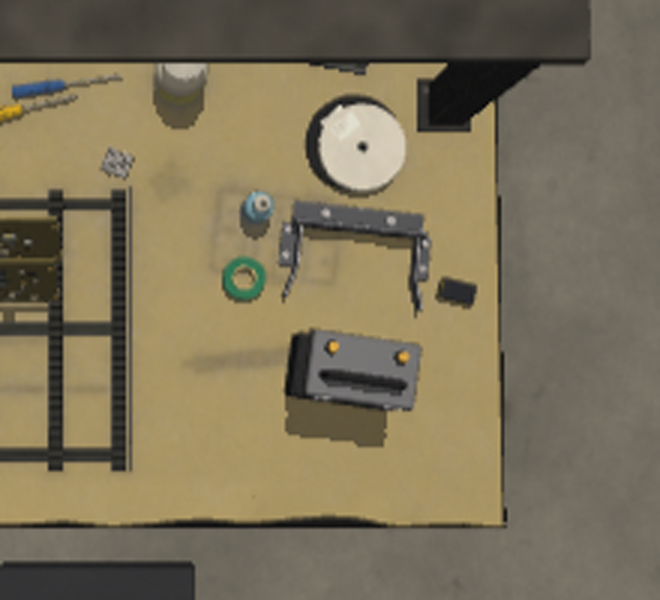

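View pics/side0c.png

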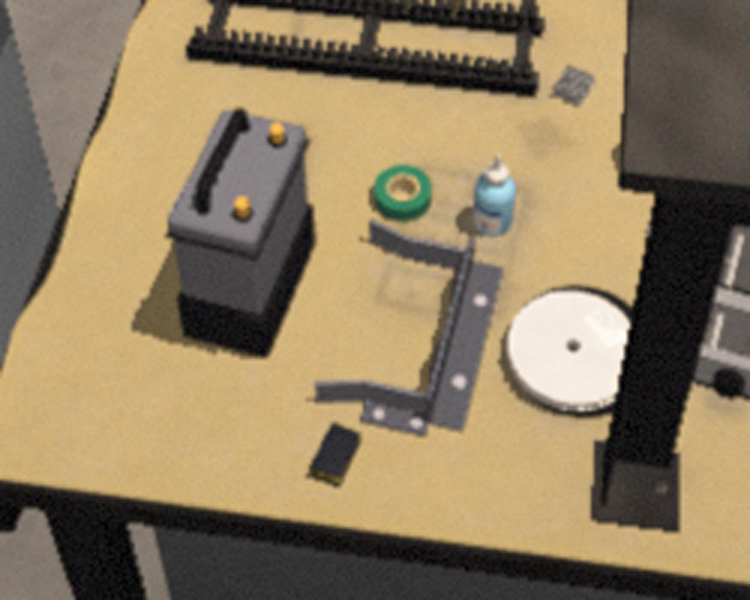

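View pics/side0.png

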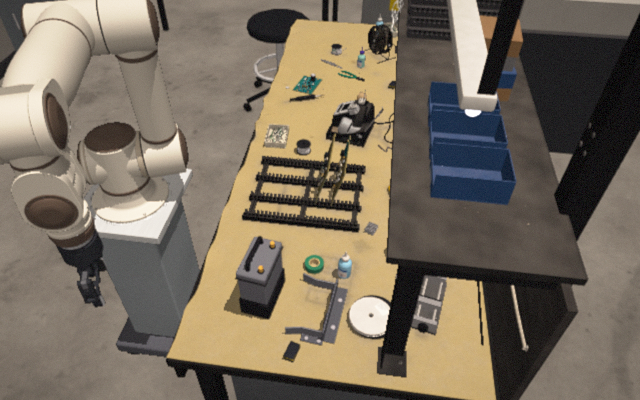

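```bash
python3 - <<'E'
from h import *
for n in ("top","side"):
    c=np.load(n+"0.npz")
    P=cloud(c,R.from_euler("xyz",c["attitude"],degrees=True).as_matrix()); z=P[...,2]
    reg=(c["depth"]>0)&(P[...,1]>-.47)&(P[...,1]<-.2)
    for t,s in (("lid",reg&(z>.155)&(z<.175)&(P[...,0]<.62)),("case sides",reg&(z>.01)&(z<.055)&(P[...,0]<.6)),("handle",reg&(z>.185)&(z<.2)&(P[...,0]<.62)),
                ("stop",reg&(z>.033)&(z<.048)&(P[...,0]>.62)&(P[...,0]<.8)&(P[...,1]<-.23)),
                ("guideL",reg&(z>.02)&(z<.035)&(P[...,0]>.57)&(P[...,0]<.72)&(P[...,1]>-.29)&(P[...,1]<-.225)),
                ("guideR",reg&(z>.02)&(z<.035)&(P[...,0]>.57)&(P[...,0]<.72)&(P[...,1]<-.35)&(P[...,1]>-.45))):
        q=P[s]
        if len(q)<5: print(n,t,len(q)); continue
        print(n,t,len(q),np.round(q.mean(0),4),np.round(np.array(cv2.boxPoints(r:=cv2.minAreaRect(q[:,:2].astype(np.float32)))),3).tolist(),np.round(r[1],3),round(r[2],1))
        if t=="guideL" or t=="guideR":
            for a in np.arange(.57,.72,.015):
                k=q[(q[:,0]>a)&(q[:,0]<a+.015)]
                if len(k): print("   x%.3f"%(a+.0075),len(k),np.round([k[:,1].min(),k[:,1].max()],4))
E
```

```text
top lid 694 [ 0.5078 -0.3118  0.1663] [[0.45899999141693115, -0.3700000047683716], [0.5360000133514404, -0.38100001215934753], [0.5540000200271606, -0.25699999928474426], [0.47699999809265137, -0.24500000476837158]] [0.126 0.078] 81.6
top case sides 104 [ 0.4737 -0.2959  0.0244] [[0.3149999976158142, -0.46399998664855957], [0.6000000238418579, -0.4699999988079071], [0.6050000190734863, -0.2029999941587448], [0.32100000977516174, -0.19699999690055847]] [0.266 0.285] 88.8
top handle 97 [ 0.4963 -0.3113  0.1925] [[0.48399999737739563, -0.35600000619888306], [0.5249999761581421, -0.3619999885559082], [0.5360000133514404, -0.2709999978542328], [0.4950000047683716, -0.26600000262260437]] [0.092 0.042] 83.0
top stop 90 [ 0.6844 -0.3391  0.0389] [[0.6050000190734863, -0.414000004529953], [0.7749999761581421, -0.4309999942779541], [0.7910000085830688, -0.26899999380111694], [0.621999979019165, -0.25200000405311584]] [0.162 0.17 ] 84.3
top guideL 37 [ 0.6593 -0.2596  0.0292] [[0.6029999852180481, -0.2680000066757202], [0.6949999928474426, -0.2809999883174896], [0.6980000138282776, -0.257999986
[... 1945 characters left out ...]
  x0.622 16 [-0.2606 -0.2516]
   x0.637 19 [-0.2674 -0.2257]
   x0.652 20 [-0.2675 -0.2622]
   x0.667 17 [-0.27   -0.2639]
   x0.682 22 [-0.2869 -0.264 ]
   x0.698 15 [-0.2846 -0.225 ]
   x0.713 16 [-0.2315 -0.2259]
side guideR 161 [ 0.6372 -0.4127  0.0277] [[0.5820000171661377, -0.41600000858306885], [0.6119999885559082, -0.46700000762939453], [0.7179999947547913, -0.40299999713897705], [0.6880000233650208, -0.35199999809265137]] [0.124 0.058] 31.0
   x0.577 4 [-0.4204 -0.4155]
   x0.592 22 [-0.4221 -0.4142]
   x0.607 22 [-0.4496 -0.413 ]
   x0.622 21 [-0.4165 -0.4104]
   x0.637 23 [-0.4163 -0.4099]
   x0.652 21 [-0.4201 -0.4149]
   x0.667 20 [-0.4196 -0.414 ]
   x0.682 28 [-0.4269 -0.3525]
```

```bash
cat > fit.py <<'E'
from h import *
from scipy.optimize import least_squares
def edges(n,c):
    P=cloud(c,R.from_euler("xyz",c["attitude"],degrees=True).as_matrix()); return P,P[...,2],c["depth"]>0
def line(q):  # robust line fit -> point, angle(deg)
    vx,vy,x,y=cv2.fitLine(q[:,:2].astype(np.float32),cv2.DIST_HUBER,0,.001,.001).ravel(); return np.array([x,y]),np.degrees(np.arctan2(vy,vx))
def dock(n,c):
    P,z,ok=edges(n,c); out={}
    x,y=P[...,0],P[...,1]
    s=P[ok&(z>.036)&(z<.046)&(x>.65)&(x<.73)&(y<-.25)&(y>-.43)]
    p,a=line(s); out["stop"]=(len(s),np.round(p,4),round((a)%180-90,2), np.round([s[:,1].min(),s[:,1].max()],4))
    # stop front face x per y bin
    out["front"]=[(round(b,3),round(k[:,0].min(),4),round(k[:,0].max(),4)) for b in np.arange(-.41,-.27,.02) if len(k:=s[(s[:,1]>b)&(s[:,1]<b+.02)])]
    for t,lo,hi in (("L",-.29,-.24),("R",-.43,-.395)):
        g=P[ok&(z>.022)&(z<.036)&(x>.642)&(x<.678)&(y>lo)&(y<hi)]
        p,a=line(g); out[t]=(len(g),np.round(p,4),round(a,2),np.round([g[:,1].min(),g[:,1].max()],4))
    return out
def lid(n,c):
    P,z,ok=edges(n,c); x,y=P[...,0],P[...,1]
    s=P[ok&(z>.158)&(z<.175)&(x>.4)&(x<.72)&(y<-.2)&(y>-.45)]
    r=cv2.minAreaRect(s[:,:2].astype(np.float32)); return np.round(r[0],4),np.round(r[1],4),round(r[2],2),len(s)
E
python3 - <<'E'
from fit import *
for n in ("top","side"):
    c=np.load(n+"0.npz"); print(n)
    for k,v in dock(n,c).items(): print(k,v)
    print(lid(n,c))
E
```

```text
top
stop (63, array([ 0.6895, -0.326 ], dtype=float32), np.float32(-6.08), array([-0.4216, -0.26  ]))
front [(np.float64(-0.41), np.float64(0.6778), np.float64(0.6856)), (np.float64(-0.39), np.float64(0.6813), np.float64(0.6857)), (np.float64(-0.37), np.float64(0.6819), np.float64(0.6895)), (np.float64(-0.35), np.float64(0.6853), np.float64(0.6894)), (np.float64(-0.33), np.float64(0.6886), np.float64(0.6931)), (np.float64(-0.31), np.float64(0.6885), np.float64(0.6933)), (np.float64(-0.29), np.float64(0.6886), np.float64(0.6967))]
L (12, array([ 0.6615, -0.2613], dtype=float32), np.float32(-4.62), array([-0.2648, -0.2571]))
R (12, array([ 0.6585, -0.4119], dtype=float32), np.float32(-2.92), array([-0.4132, -0.4079]))
(array([ 0.5066, -0.3134]), array([0.1263, 0.0777]), 81.63, 688)
side
stop (137, array([ 0.686 , -0.3499], dtype=float32), np.float32(-6.22), array([-0.4275, -0.2623]))
front [(np.float64(-0.41), np.float64(0.6759), np.float64(0.6838)), (np.float64(-0.39), np.float64(0.6773), np.float64(0.6857)), (np.float64(-0.37), np.float64(0.6796), np.float64(0.6882)), (np.float64(-0.35), np.float64(0.6847), np.float64(0.6908)), (np.float64(-0.33), np.float64(0.6855), np.float64(0.6935)), (np.float64(-0.31), np.float64(0.6868), np.float64(0.6944)), (np.float64(-0.29), np.float64(0.6907), np.float64(0.6971))]
L (39, array([ 0.6633, -0.2674], dtype=float32), np.float32(-6.59), array([-0.2706, -0.2606]))
R (49, array([ 0.6553, -0.4169], dtype=float32), np.float32(-5.5), array([-0.4269, -0.4003]))
(array([ 0.5055, -0.3175]), array([0.1306, 0.0792]), 81.32, 1074)
```

```bash
cat > plan.py <<'E'
import sys; from h import *
# usage: plan.py x y z psi theta  -> total tool-frame offset (cm) and rotvec
def target(psi,th): return R.from_euler("z",psi,degrees=True)*R.from_euler("x",180,degrees=True)*R.from_euler("y",th,degrees=True)
if __name__=="__main__":
    x,y,z,psi,th,N=map(float,sys.argv[1:]); N=int(N)
    o=bot.get_obs(); R0=R.from_euler("xyz",o["tcp_rot"],degrees=True); R1=target(psi,th)
    rv=(R0.inv()*R1).as_rotvec(); d=(np.array([x,y,z])-o["ee_pos"])/N
    print("twist/row",np.round(rv/N,4))
    for i in range(N): print(np.round(100*(R0*R.from_rotvec(rv*i/N)).inv().apply(d),2).tolist())
E
python3 plan.py .36 -.30 .12 -7.5 52 10
```

```text
twist/row [-0.0239  0.0886  0.0491]
[2.16, -1.34, 1.04]
[1.99, -1.47, 1.19]
[1.81, -1.59, 1.32]
[1.6, -1.71, 1.43]
[1.39, -1.82, 1.52]
[1.16, -1.92, 1.59]
[0.92, -2.01, 1.64]
[0.67, -2.09, 1.66]
[0.42, -2.15, 1.66]
[0.17, -2.21, 1.63]
```

>>> move_arm(offset=[[2.16, -1.34, 1.04], [1.99, -1.47, 1.19], [1.81, -1.59, 1.32], [1.6, -1.71, 1.43], [1.39, -1.82, 1.52]], twist=[[-0.024, 0.0886, 0.049], [-0.024, 0.0886, 0.049], [-0.024, 0.0886, 0.049], [-0.024, 0.0886, 0.049], [-0.024, 0.0886, 0.049]], grip=[1, 1, 1, 1, 1])

```text
time: 2.2
ee_pos: [0.2868, -0.4031, 0.172]
tcp_rot: [176.0, -26.2, 9.3]
wrist_force: [-0.3, 1.1, 0.7]
opening: 0.086
grasp_force: 0.0
```

>>> move_arm(offset=[[1.16, -1.92, 1.59], [0.92, -2.01, 1.64], [0.67, -2.09, 1.66], [0.42, -2.15, 1.66], [0.17, -2.21, 1.63]], twist=[[-0.024, 0.0886, 0.049], [-0.024, 0.0886, 0.049], [-0.024, 0.0886, 0.049], [-0.024, 0.0886, 0.049], [-0.024, 0.0886, 0.049]], grip=[1, 1, 1, 1, 1])

```text
time: 2.7
ee_pos: [0.3605, -0.2995, 0.1198]
tcp_rot: [-179.9, -52.2, -7.7]
wrist_force: [-0.6, 1.1, 0.9]
opening: 0.0854
grasp_force: 0.0
```

>>> move_arm(offset=[[0, 0, 0], [0, 0, 0]], twist=[[0, 0, 0], [0, 0, 0]], grip=[1, 1])

```text
time: 2.9
ee_pos: [0.36, -0.2995, 0.1202]
tcp_rot: [179.7, -52.0, -7.2]
wrist_force: [-0.1, -0.4, 1.5]
opening: 0.0853
grasp_force: 0.0
```

```bash
python3 plan.py .42 -.302 .028 -8.5 52 5; python3 -c "
from h import *; print({k:np.round(bot.get_obs()[k],2) for k in ('time','q','ee_pos','tcp_rot','wrist_force')})"
```

```text
twist/row [-0.0026 -0.0001  0.0028]
[-0.72, -0.11, 2.08]
[-0.72, -0.11, 2.08]
[-0.72, -0.12, 2.08]
[-0.72, -0.12, 2.08]
[-0.72, -0.12, 2.08]
{'time': np.float64(2.9), 'q': array([-63.95, -46.11, -53.78,  46.99,  41.04, 136.97]), 'ee_pos': array([ 0.36, -0.3 ,  0.12]), 'tcp_rot': array([179.71, -52.03,  -7.19]), 'wrist_force': array([-0.13, -0.45,  1.51])}
```

>>> move_arm(offset=[[-0.72, -0.12, 2.08], [-0.72, -0.12, 2.08], [-0.72, -0.12, 2.08], [-0.72, -0.12, 2.08], [-0.72, -0.12, 2.08]], twist=[[-0.0026, 0, 0.0028], [-0.0026, 0, 0.0028], [-0.0026, 0, 0.0028], [-0.0026, 0, 0.0028], [-0.0026, 0, 0.0028]], grip=[1, 1, 1, 1, 1])

```text
time: 3.4
ee_pos: [0.4219, -0.3047, 0.03]
tcp_rot: [179.9, -52.1, -8.5]
wrist_force: [0.5, -0.4, -0.0]
opening: 0.085
grasp_force: 0.0
```

```bash
python3 - <<'E'
from fit import *
c=viewer.camera("side"); np.savez("side1.npz",**c); im=c["color"][:,:,::-1]
cv2.imwrite("pics/side1c.png",cv2.resize(im[200:340,160:360],None,fx=4,fy=4,interpolation=cv2.INTER_CUBIC))
print({k:np.round(bot.get_obs()[k],3) for k in ('time','q','ee_pos','tcp_rot','wrist_force')})
print(lid("side",c))
E
python3 plan.py .45 -.3065 .028 -8.5 52 3
```

```text
{'time': np.float64(3.45), 'q': array([-54.224, -36.615, -61.179,  23.763,  34.314, 147.817]), 'ee_pos': array([ 0.422, -0.303,  0.026]), 'tcp_rot': array([-179.792,  -51.906,   -8.739]), 'wrist_force': array([-1.416,  2.034, -4.407])}
(array([ 0.5049, -0.3189]), array([0.1274, 0.0799]), 81.91, 1065)
twist/row [-0.0001  0.0005 -0.0009]
[0.63, -0.04, 0.71]
[0.63, -0.04, 0.71]
[0.63, -0.04, 0.71]
```

View pics/side1c.png

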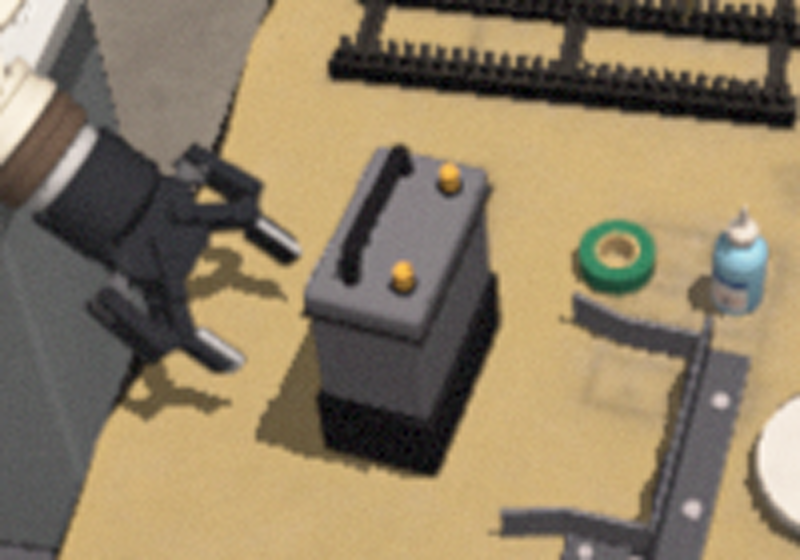

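>>> move_arm(offset=[[0.37, -0.03, 0.47], [0.37, -0.03, 0.47], [0.37, -0.03, 0.47], [0, 0, 0]], twist=[[0, 0, 0], [0, 0, 0], [0, 0, 0], [0, 0, 0]], grip=[1, 1, 1, 1])

```text
time: 3.85
ee_pos: [0.439, -0.3048, 0.0293]
tcp_rot: [-179.9, -52.1, -8.6]
wrist_force: [1.1, -0.4, -0.3]
opening: 0.0854
grasp_force: 0.0
```

>>> move_arm(offset=[[0.31, 0, 0.4], [0.31, 0, 0.4], [0.31, 0, 0.4]], twist=[[0, 0, 0], [0, 0, 0], [0, 0, 0]], grip=[1, 1, 1])

```text
time: 4.15
ee_pos: [0.4536, -0.3065, 0.028]
tcp_rot: [-179.8, -52.0, -8.7]
wrist_force: [0.3, -0.2, 1.1]
opening: 0.0854
grasp_force: 0.0
```

```bash
cat > look.py <<'E'
from fit import *
import sys
for n in ("side","top"):
    c=viewer.camera(n); np.savez(n+sys.argv[1]+".npz",**c); print(n,lid(n,c))
print({k:np.round(bot.get_obs()[k],3) for k in ('time','ee_pos','tcp_rot','wrist_force')})
E
python3 look.py 2
```

```text
side (array([ 0.5054, -0.3188]), array([0.1286, 0.0796]), 81.37, 1075)
top (array([ 0.5066, -0.3135]), array([0.1273, 0.078 ]), 81.56, 683)
{'time': np.float64(4.25), 'ee_pos': array([ 0.454, -0.306,  0.028]), 'tcp_rot': array([-179.807,  -52.028,   -8.69 ]), 'wrist_force': array([ 0.075, -0.054,  0.262])}
```

>>> move_arm(offset=[[0.31, 0, 0.4], [0.31, 0, 0.4], [0.31, 0, 0.4], [0.31, 0, 0.4], [0.31, 0, 0.4]], twist=[[0, 0, 0], [0, 0, 0], [0, 0, 0], [0, 0, 0], [0, 0, 0]], grip=[1, 1, 1, 1, 1])

```text
time: 4.75
ee_pos: [0.4785, -0.3101, 0.0274]
tcp_rot: [-179.8, -52.0, -8.8]
wrist_force: [-18.5, 5.4, 9.2]
opening: 0.0857
grasp_force: 9.3
```

```bash
python3 look.py 3
```

```text
side (array([ 0.5057, -0.3175]), array([0.1303, 0.0798]), 81.48, 1089)
top (array([ 0.5078, -0.3143]), array([0.1269, 0.0773]), 81.77, 685)
{'time': np.float64(4.85), 'ee_pos': array([ 0.479, -0.31 ,  0.027]), 'tcp_rot': array([-179.766,  -52.004,   -8.733]), 'wrist_force': array([-0.983, -1.067,  0.209])}
```

```bash
python3 - <<'E'
from fit import *
a=np.load("side3.npz")["color"][200:340,160:360,::-1]; b=np.load("top3.npz")["color"][170:270,340:440,::-1]
cv2.imwrite("pics/s3.png",np.hstack([cv2.resize(a,(500,350),interpolation=cv2.INTER_CUBIC),cv2.resize(b,(300,350),interpolation=cv2.INTER_CUBIC)]))
E
```

```text
(no output)
```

View pics/s3.png

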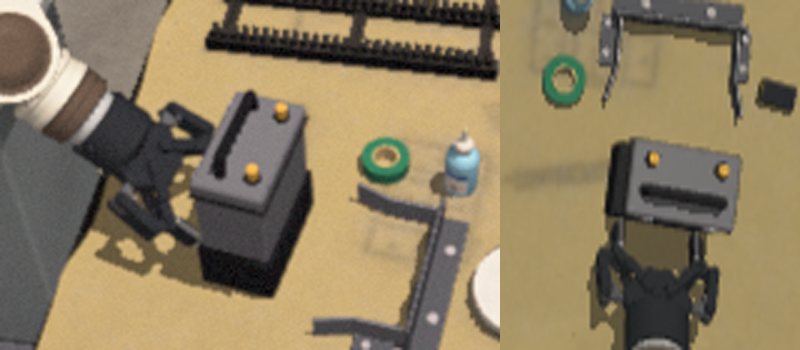

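```bash
python3 - <<'E'
from fit import *
for n in ("side","top"):
    c=np.load(n+"3.npz"); P,z,ok=edges(n,c); x,y=P[...,0],P[...,1]
    for a in np.arange(.40,.50,.008):
        for lo,hi in ((-.375,-.335),(-.29,-.24)):
            s=ok&(x>a)&(x<a+.008)&(y>lo)&(y<hi)&(z>.008)&(z<.15)
            if s.sum()>1: print(n,round(a,3),lo,s.sum(),"z",np.round([z[s].min(),np.median(z[s]),z[s].max()],3),"y",np.round([y[s].min(),y[s].max()],3))
E
```

```text
side 0.4 -0.375 52 z [0.06  0.078 0.101] y [-0.375 -0.337]
side 0.4 -0.29 46 z [0.086 0.104 0.116] y [-0.289 -0.241]
side 0.408 -0.375 58 z [0.064 0.086 0.1  ] y [-0.375 -0.336]
side 0.408 -0.29 47 z [0.074 0.101 0.112] y [-0.29 -0.24]
side 0.416 -0.375 59 z [0.059 0.083 0.099] y [-0.374 -0.336]
side 0.416 -0.29 51 z [0.066 0.094 0.107] y [-0.289 -0.24 ]
side 0.424 -0.375 37 z [0.051 0.075 0.084] y [-0.37  -0.343]
side 0.424 -0.29 41 z [0.063 0.09  0.1  ] y [-0.289 -0.24 ]
side 0.432 -0.375 31 z [0.048 0.066 0.078] y [-0.363 -0.347]
side 0.432 -0.29 36 z [0.061 0.081 0.091] y [-0.271 -0.24 ]
side 0.44 -0.375 30 z [0.042 0.059 0.069] y [-0.364 -0.349]
side 0.44 -0.29 9 z [0.07  0.08  0.084] y [-0.264 -0.24 ]
side 0.448 -0.375 26 z [0.037 0.055 0.062] y [-0.363 -0.349]
side 0.456 -0.375 23 z [0.012 0.059 0.149] y [-0.375 -0.357]
side 0.464 -0.375 66 z [0.01  0.098 0.148] y [-0.375 -0.369]
side 0.472 -0.375 49 z [0.057 0.091 0.15 ] y [-0.375 -0.37 ]
side 0.48 -0.375 24 z [0.06  0.107 0.146] y [-0.375 -0.373]
side 0.488 -0.375 13 z [0.06  0.103 0.137] y [-0.375 -0.374]
top 0.4 -0.375 15 
[... 575 characters left out ...]
0.44 -0.375 10 z [0.047 0.06  0.066] y [-0.358 -0.345]
top 0.44 -0.29 12 z [0.008 0.077 0.085] y [-0.273 -0.241]
top 0.448 -0.375 10 z [0.043 0.055 0.06 ] y [-0.359 -0.345]
top 0.448 -0.29 9 z [0.011 0.07  0.073] y [-0.277 -0.246]
top 0.456 -0.375 9 z [0.031 0.053 0.058] y [-0.352 -0.344]
top 0.456 -0.29 13 z [0.011 0.06  0.071] y [-0.258 -0.243]
top 0.464 -0.375 3 z [0.053 0.064 0.148] y [-0.353 -0.337]
top 0.464 -0.29 8 z [0.008 0.05  0.059] y [-0.26  -0.243]
top 0.472 -0.29 18 z [0.025 0.059 0.148] y [-0.28  -0.247]
top 0.48 -0.29 13 z [0.023 0.064 0.146] y [-0.252 -0.245]
top 0.488 -0.29 14 z [0.018 0.071 0.149] y [-0.251 -0.246]
top 0.496 -0.29 13 z [0.014 0.064 0.148] y [-0.252 -0.246]
```

```bash
python3 - <<'E'
from fit import *
from plan import target
T=np.array([.422,-.303,.026]); Rm=target(-8.7,51.9).as_matrix()
for n in ("side1","side2","top2"):
    c=np.load(n+".npz"); P,z,ok=edges(n,c)
    T=np.array([.422,-.303,.026]) if n=="side1" else np.array([.4536,-.3063,.028])
    q=P[ok&(z>.007)]; L=(q-T)@Rm
    L=L[(abs(L[:,1])<.08)&(abs(L[:,0])<.06)]
    print(n)
    for a in np.arange(-.12,.04,.01):
        for s in (1,-1):
            k=L[(L[:,2]>a)&(L[:,2]<a+.01)&(L[:,1]*s>0.0)]
            if len(k): print("t%.0f side%d n%d"%(a*1e3,s,len(k)),"x",np.round([k[:,0].min()*1e3,k[:,0].max()*1e3]),"y",np.round([k[:,1].min()*1e3,k[:,1].max()*1e3]))
E
```

```text
side1
t-120 side1 n111 x [-7. 26.] y [ 0. 73.]
t-120 side-1 n83 x [ 2. 26.] y [-70.  -0.]
t-110 side1 n100 x [-8. 28.] y [ 0. 74.]
t-110 side-1 n69 x [-7. 25.] y [-69.  -1.]
t-100 side1 n106 x [-15.  25.] y [ 2. 76.]
t-100 side-1 n78 x [-7. 25.] y [-71.  -0.]
t-90 side1 n110 x [-12.  24.] y [ 2. 78.]
t-90 side-1 n69 x [-10.  24.] y [-71.  -1.]
t-80 side1 n74 x [-9. 22.] y [37. 78.]
t-80 side-1 n64 x [-12.  23.] y [-73. -31.]
t-70 side1 n30 x [ 5. 21.] y [42. 72.]
t-70 side-1 n32 x [-8. 20.] y [-68. -38.]
t-60 side1 n33 x [-4. 18.] y [44. 60.]
t-60 side-1 n28 x [-9. 20.] y [-53. -39.]
t-50 side1 n32 x [-57.  20.] y [41. 61.]
t-50 side-1 n31 x [-56.  17.] y [-60. -38.]
t-40 side1 n32 x [-4. 18.] y [43. 58.]
t-40 side-1 n29 x [-9. 18.] y [-54. -38.]
t-30 side1 n11 x [-4. 14.] y [43. 52.]
t-30 side-1 n16 x [-8. 17.] y [-52. -39.]
t-20 side-1 n1 x [-35. -35.] y [-7. -7.]
t-0 side1 n1 x [-21. -21.] y [27. 27.]
t-0 side-1 n1 x [-21. -21.] y [-24. -24.]
t10 side1 n6 x [52. 58.] y [56. 67.]
t20 side1 n14 x [-4. 60.] y [41. 68.]
t30 side1 n23 x [29. 58.] y [63. 67.]
side2
t-120 side1 n115 x [-
[... 1633 characters left out ...]
. -48.]
t-50 side1 n10 x [-2. 14.] y [39. 51.]
t-50 side-1 n10 x [ 2. 14.] y [-60. -45.]
t-40 side1 n10 x [ 0. 13.] y [39. 52.]
t-40 side-1 n10 x [ 7. 15.] y [-60. -45.]
t-30 side1 n10 x [-49.  14.] y [13. 52.]
t-30 side-1 n9 x [-47.  15.] y [-80.  -3.]
t-20 side1 n3 x [-37.   9.] y [ 2. 68.]
t-20 side-1 n6 x [-39.  48.] y [-79. -32.]
t-10 side1 n16 x [-32.  39.] y [ 3. 60.]
t-10 side-1 n17 x [25. 54.] y [-66.  -6.]
t-0 side1 n5 x [-24.  19.] y [ 1. 65.]
t-0 side-1 n12 x [-22.  50.] y [-65.  -2.]
t10 side1 n6 x [-17.  10.] y [ 0. 71.]
t10 side-1 n16 x [-15.  56.] y [-66. -18.]
t20 side1 n3 x [-8. -4.] y [23. 57.]
t20 side-1 n8 x [-5. 59.] y [-66. -47.]
t30 side-1 n6 x [ 7. 49.] y [-66. -65.]
```

>>> move_arm(offset=[[-0.6, 0, -0.8], [-0.6, 0, -0.8], [-0.58, 0, 0.45], [-0.58, 0, 0.45], [-0.57, 0, 0.46]], twist=[[0, 0, 0], [0, 0, 0], [0, 0, 0], [0, 0, 0], [0, 0, 0]], grip=[1, 1, 1, 1, 1])

```text
time: 5.35
ee_pos: [0.4583, -0.3071, 0.0053]
tcp_rot: [-179.8, -52.0, -8.7]
wrist_force: [-0.1, 0.0, 0.7]
opening: 0.0855
grasp_force: 0.0
```

```bash
cat > tip.py <<'E'
from fit import *
import sys
c=viewer.camera("side"); np.savez("sideT%s.npz"%sys.argv[1],**c); P,z,ok=edges("side",c); o=bot.get_obs()
print({k:np.round(o[k],3) for k in ('time','q','ee_pos','tcp_rot','wrist_force')})
q=P[ok&(z>.005)]; L=(q-o["ee_pos"])@R.from_euler("xyz",o["tcp_rot"],degrees=True).as_matrix()
for s in (1,-1):
    for a in (-.05,-.04,-.03,-.02):
        k=(L[:,2]>a)&(L[:,2]<a+.01)&(L[:,1]*s>.036)&(L[:,1]*s<.062)&(abs(L[:,0])<.025)
        if k.any(): print(s,a,k.sum(),"t max %.3f"%L[k,2].max(),"world z %.3f..%.3f"%(q[k,2].min(),q[k,2].max()),"xmax %.3f"%q[k,0].max(),"toolx",np.round([L[k,0].min(),L[k,0].max()],3))
print(lid("side",c))
E
python3 tip.py 1
```

```text
{'time': np.float64(5.4), 'q': array([-49.835, -29.182, -60.488,  14.947,  31.38 , 151.718]), 'ee_pos': array([ 0.458, -0.306,  0.004]), 'tcp_rot': array([-179.664,  -51.921,   -8.849]), 'wrist_force': array([-0.448,  0.51 , -0.789])}
1 -0.05 33 t max -0.041 world z 0.028..0.047 xmax 0.427 toolx [-0.006  0.018]
1 -0.04 31 t max -0.030 world z 0.005..0.038 xmax 0.434 toolx [-0.024  0.017]
1 -0.03 17 t max -0.021 world z 0.012..0.032 xmax 0.440 toolx [-0.008  0.014]
1 -0.02 1 t max -0.015 world z 0.006..0.006 xmax 0.432 toolx [-0.008 -0.008]
(array([ 0.5064, -0.3184]), array([0.1293, 0.0789]), 81.05, 1089)
```

>>> move_arm(offset=[[0.49, 0, 0.63], [0.49, 0, 0.63], [0.49, 0, 0.63], [0.49, 0, 0.63], [0.49, 0, 0.63]], twist=[[0, 0, 0], [0, 0, 0], [0, 0, 0], [0, 0, 0], [0, 0, 0]], grip=[1, 1, 1, 1, 1])

```text
time: 5.9
ee_pos: [0.4986, -0.3134, 0.0062]
tcp_rot: [-179.8, -52.0, -8.8]
wrist_force: [-16.5, 1.2, 8.1]
opening: 0.0853
grasp_force: 8.2
```

```bash
python3 look.py 4
```

```text
side (array([ 0.5266, -0.3203]), array([0.1305, 0.0788]), 81.46, 1076)
top (array([ 0.5286, -0.3169]), array([0.1267, 0.0777]), 81.35, 685)
{'time': np.float64(6.0), 'ee_pos': array([ 0.499, -0.313,  0.006]), 'tcp_rot': array([-179.814,  -52.036,   -8.68 ]), 'wrist_force': array([ 0.191,  0.217, -0.832])}
```

>>> move_arm(offset=[[0.49, 0.09, 0.63], [0.49, 0.09, 0.63], [0.49, 0.09, 0.63], [0.49, 0.09, 0.63], [0.49, 0.09, 0.63]], twist=[[0.0035, 0, -0.0028], [0.0035, 0, -0.0028], [0.0035, 0, -0.0028], [0.0035, 0, -0.0028], [0.0035, 0, -0.0028]], grip=[1, 1, 1, 1, 1])

```text
time: 6.5
ee_pos: [0.5371, -0.323, 0.0056]
tcp_rot: [-179.8, -52.0, -7.5]
wrist_force: [-15.0, 3.3, 8.7]
opening: 0.0856
grasp_force: 8.0
```

```bash
python3 look.py 5
```

```text
side (array([ 0.5009, -0.3228]), array([0.1297, 0.2077]), 83.14, 1162)
top (array([ 0.5015, -0.318 ]), array([0.1258, 0.21  ]), 82.67, 703)
{'time': np.float64(6.6), 'ee_pos': array([ 0.538, -0.323,  0.006]), 'tcp_rot': array([-179.807,  -52.018,   -7.402]), 'wrist_force': array([-0.146, -0.057, -0.08 ])}
```

```bash
sed -i 's/def lid(n,c):/def lid(n,c,xm=.49):/; s/(x>.4)&(x<.72)/(x>xm)\&(x<.72)/' fit.py; python3 - <<'E'
from fit import *
ax=np.array([.9943,-.1063]); nn=np.array([.1063,.9943])
for n,gm in (("side",-.342),("top",-.3366)):
    c=np.load(n+"5.npz"); l=lid(n,c); y0=gm+(.659-.645)*.107
    d=np.array(l[0])-[.645,y0]; print(n,l,"along %.4f lat %.4f"%(d@ax,d@nn))
E
```

```text
side (array([ 0.5651, -0.33  ]), array([0.1293, 0.0795]), 81.9, 1131) along -0.0806 lat 0.0019
top (array([ 0.5669, -0.3265]), array([0.126 , 0.0779]), 82.96, 675) along -0.0786 lat 0.0003
```

>>> move_arm(offset=[[0.49, 0.02, 0.63], [0.49, 0.02, 0.63], [0.49, 0.02, 0.63], [0.49, 0.02, 0.63], [0.49, 0.02, 0.63]], twist=[[0.0035, 0, -0.0028], [0.0035, 0, -0.0028], [0.0035, 0, -0.0028], [0.0035, 0, -0.0028], [0.0035, 0, -0.0028]], grip=[1, 1, 1, 1, 1])

```text
time: 7.1
ee_pos: [0.5763, -0.3291, 0.0056]
tcp_rot: [-179.8, -52.0, -6.2]
wrist_force: [-16.2, 1.8, 7.8]
opening: 0.0858
grasp_force: 8.0
```

```bash
cat > rel.py <<'E'
from fit import *
import sys
ax=np.array([.9943,-.1063]); nn=np.array([.1063,.9943]); o=bot.get_obs()
for n,gm in (("side",-.342),("top",-.3366)):
    c=viewer.camera(n); np.savez(n+sys.argv[1]+".npz",**c); l=lid(n,c,o["ee_pos"][0]-.025); y0=gm+(.659-.645)*.107
    d=np.array(l[0])-[.645,y0]; print(n,l,"along %.4f lat %.4f"%(d@ax,d@nn))
print({k:np.round(o[k],3) for k in ('time','ee_pos','tcp_rot','wrist_force')})
E
python3 rel.py 6
```

```text
side (array([ 0.604 , -0.3361]), array([0.1292, 0.078 ]), 84.1, 1145) along -0.0412 lat 0.0000
top (array([ 0.6067, -0.3315]), array([0.1259, 0.0786]), 84.17, 676) along -0.0385 lat -0.0005
{'time': np.float64(7.1), 'ee_pos': array([ 0.576, -0.329,  0.006]), 'tcp_rot': array([-179.82 ,  -51.987,   -6.186]), 'wrist_force': array([-16.22 ,   1.825,   7.779])}
```

>>> move_arm(offset=[[0.37, 0, 0.47], [0.37, 0, 0.47], [0.37, 0, 0.47], [0.31, 0, 0.39], [0.25, 0, 0.32]], twist=[[0, 0, 0], [0, 0, 0], [0, 0, 0], [0, 0, 0], [0, 0, 0]], grip=[1, 1, 1, 1, 1])

```text
time: 7.7
ee_pos: [0.6029, -0.3318, 0.0056]
tcp_rot: [-179.8, -52.0, -6.2]
wrist_force: [-15.2, 1.8, 7.0]
opening: 0.0852
grasp_force: 7.9
```

```bash
python3 rel.py 7
```

```text
side (array([ 0.6304, -0.339 ]), array([0.128, 0.078]), 83.82, 1171) along -0.0147 lat -0.0001
top (array([ 0.6326, -0.3351]), array([0.1269, 0.0776]), 83.8, 665) along -0.0123 lat -0.0013
{'time': np.float64(7.7), 'ee_pos': array([ 0.603, -0.332,  0.006]), 'tcp_rot': array([-179.825,  -51.979,   -6.189]), 'wrist_force': array([-15.22 ,   1.764,   6.993])}
```

Now slowly, 3 mm rows then 2 mm, until the stop is felt.

>>> move_arm(offset=[[0.18, 0, 0.24], [0.18, 0, 0.24], [0.12, 0, 0.16]], twist=[[0, 0, 0], [0, 0, 0], [0, 0, 0]], grip=[1, 1, 1])

```text
time: 8.1
ee_pos: [0.6108, -0.3327, 0.0056]
tcp_rot: [-179.8, -52.0, -6.2]
wrist_force: [-15.8, 1.1, 8.1]
opening: 0.0858
grasp_force: 8.1
```

>>> move_arm(offset=[[0.12, 0, 0.16]], twist=[[0, 0, 0]], grip=[1])

```text
time: 8.2
ee_pos: [0.6128, -0.3329, 0.0056]
tcp_rot: [-179.8, -52.0, -6.2]
wrist_force: [-16.7, 1.7, 7.3]
opening: 0.0855
grasp_force: 8.0
```

>>> move_arm(offset=[[0.12, 0, 0.16]], twist=[[0, 0, 0]], grip=[1])

```text
time: 8.3
ee_pos: [0.6141, -0.333, 0.0052]
tcp_rot: [-179.8, -51.9, -6.3]
wrist_force: [-64.8, 11.8, 35.2]
opening: 0.085
grasp_force: 32.8
```

>>> move_arm(offset=[[-0.31, 0, -0.39], [-0.62, 0, -0.79], [-1.2, 0, -1.6], [-1.2, 0, -1.6], [-1.2, 0, -1.6]], twist=[[0, 0, 0], [0, 0, 0], [0, 0, 0], [0, 0, 0], [0, 0, 0]], grip=[1, 1, 1, 1, 1])

```text
time: 8.8
ee_pos: [0.5397, -0.3245, 0.0066]
tcp_rot: [-179.8, -52.0, -6.1]
wrist_force: [0.6, 0.4, 0.4]
opening: 0.0853
grasp_force: 0.0
```

```bash
python3 rel.py 8; python3 - <<'E'
from fit import *
a=np.load("side8.npz")["color"][200:360,200:400,::-1]; b=np.load("top8.npz")["color"][150:250,340:450,::-1]
cv2.imwrite("pics/s8.png",np.hstack([cv2.resize(a,(450,360),interpolation=cv2.INTER_CUBIC),cv2.resize(b,(350,360),interpolation=cv2.INTER_CUBIC)]))
E
```

```text
side (array([ 0.6408, -0.3404]), array([0.1308, 0.0788]), 83.93, 1175) along -0.0042 lat -0.0003
top (array([ 0.6429, -0.3357]), array([0.1262, 0.0777]), 83.34, 673) along -0.0020 lat -0.0008
{'time': np.float64(8.8), 'ee_pos': array([ 0.54 , -0.324,  0.007]), 'tcp_rot': array([-179.83 ,  -52.024,   -6.099]), 'wrist_force': array([0.576, 0.425, 0.361])}
```

View pics/s8.png

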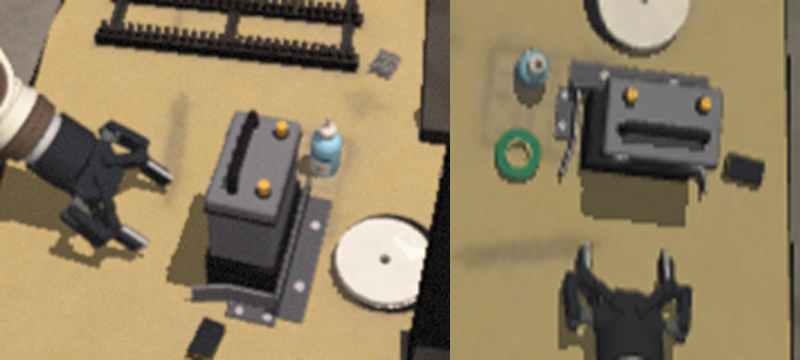

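```bash
python3 -c "
from h import *; print(bot.job_done())"
```

```text
the job is handed in; nothing more can be done
None
```

I pushed the box into the dock until the force jumped to about 65 N at the rear stop. It measures within about 4 mm of home along the dock, 1 mm sideways and 1° of square. I then backed the hand clear, saw no bystander moved, and handed the job in; the hand-in gave no verdict.

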